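# Remake a nitrogen line compression joint: finger-tight plus a quarter turn

## Robot

A 7-joint arm with a two-finger parallel gripper is mounted at the origin on the work surface. World frame = base frame: x ahead of the robot, y to its left, z up, the work surface at z = 0. Lengths are in m, angles in degrees, forces in N, time in s.
With the tool pointing down it reaches from about 0.35 to 0.775 m from the base axis. Payload 3.1 kg.
Tool frame: the origin (TCP) lies on the centre line of the jaws, within the pads' length; the fingertips stand 17 mm ahead of it and the grasp point (between the pads) lies 2 mm behind it (robot.tip_reach is the distance from the TCP to the fingertips, in m); z points along the fingers, y is the line along which they close (so a half turn about z gives the same grasp; the last joint's range is limited). The gripper opens to 85 mm and grips with 20 to 120 N. Pads are 22 mm wide; open, the fingers measure 114 mm over their backs; the gripper's body (76 mm by 85 mm) begins 54 mm behind the grasp point. The pads swing forward as they close: fully open they stand 13 mm farther back than shut.
Start: joints at [69.288, 17.813, 0.802, 86.603, -0.252, 75.585, -1.558], TCP at [0.173, -0.522, 0.248] pointing down, gripper open.
Joint ranges: [-154.91, 154.91], [-16.99, 109.72], [-72.82, 74.43], [7.12, 147.25], [-82.49, 262.49], [11.32, 116.49], [-174.64, 174.64]. Speed limits (degrees/s): [159.86, 159.86, 180, 180, 180, 180, 180].

## Interface

Orientations are given as [roll, pitch, yaw] about the fixed x, y, z axes, in that order (R = Rz(yaw) Ry(pitch) Rx(roll)).
In Python, from station import robot, fingers, vision, workorder, recognise gives the robot as it stands. Calls block until the motion is done:
- robot.move_to(position, orientation): joint-space move of the TCP to a pose.
- robot.line_to(position, orientation=None, velocity=0.15, f_stop=None): straight line of the TCP; orientation=None keeps the orientation; velocity is the mean speed in m/s. With f_stop (N) it stops when the force on the tool has changed by that much, and returns True; else False.
- robot.move_j(angles): joint-space move.
- fingers.gripper_to(opening, force=None): opening from 0.0 (shut) to 1.0 (fully open); force is the grip in N (None keeps the last); returns when the fingers have stopped.
- robot.pause(seconds).
- robot.inverse_kinematics(position, orientation): joint angles nearest the present ones, or None.
- vision.grab_frame(name): name is "scene" or "top" or "wrist"; returns the picture (420x560x3 uint8, red, green, blue); there is no depth.
- vision.calibration(name): a dict with "mtx" (3x3 intrinsics, pixels), "extrinsics" (4x4, takes a point from world to camera coordinates); the wrist camera has in their place "T_tool_cam" (4x4, takes a point from camera to tool coordinates, whose origin is the TCP and whose axes are the flange's). Camera axes: x right, y up, looking along -z (the intrinsics and any distortion apply to the point x, -y, -z); pixel columns grow to the right and rows downward; lengths in m; the calibration is good to about 2 mm. A picture is of the moment at which its call begins: read the wrist's pose just before it. calibration takes no time and is no camera call.
A pose or a line that the arm cannot do raises robot.PlanningError and nothing moves.
- workorder.close_job(): hands the job in; it is judged then, once.
Trained networks look in the newest picture that a camera, given by its name, has taken for a name from the list of things; names that differ only in an ending like _2 or _b are one class to them, and where a whole thing is asked for, a point or a joint stands for the part that bears it (a point fixed in the world has none). Each returns a list of dicts, best first, with "p" (0 to 1); they miss things now and then, are a little off and sometimes report something else, mostly with a low value. They report only what shows in the picture. A call takes as long as a camera call. They do not tell look-alikes from the thing itself.
- recognise(label, camera): "rect" ([centre column, centre row, width, height] in pixels, round what is visible of it).
Readings, each from a call of its own:
- robot.current_time_s(): time.
- robot.current_joint_positions(): joint angles.
- robot.current_dq(): joint speeds.
- robot.current_joint_torque(): joint torques, N m.
- robot.current_tool_pos(): TCP position.
- robot.current_eef_rot(): TCP orientation.
- robot.current_contact_force(): force on the tool from outside, world axes, zero at the start.
- robot.current_torque(): the same for the moment, N m.
- robot.current_finger_gap(): opening from 0.0 (shut) to 1.0 (fully open).
- robot.current_gripper_force(): force on a finger pad.
Only numpy, scipy, OpenCV 4.12 (cv2) and the standard library are available. Lean on these libraries where they do the work, as an engineer would, in place of code of your own. Each camera call takes 0.05 s, during which the arm holds its last target. There are 200 camera calls.

## Task

Run the loose nut on the nitrogen manifold down clockwise with the fingers until it is just finger-tight and no further. Then take the large wrench and tighten the nut a quarter turn past finger-tight, and lay the wrench back flat on its rest. Do not strain the tube stub or disturb the other things on the bench.

Things in the scene. Friction and masses are not known exactly. Their poses are not given: they have to be found in the camera images.
- nut_centre (a point): steel hexagon compression nut, 32 mm across flats, 22 mm high, axis upright: this point is its centre, half-way up, on the axis, about 81 mm above the table (it spans 70 to 92 mm). z is up; x and y turn with the nut: x is normal to the flat with the red paint line (the line runs on to the top face), so flats face 0, 60, 120, 180, -60, -120 degrees from x
- nut: the same nut, origin at its underside. Right-hand thread, 2 mm pitch: clockwise from above tightens. It starts loose, an unknown 12 to 83 degrees short of finger-tight, turning at about 0.07 N m. Once finger-tight it takes about 0.65 N m, and every degree from there on squeezes the ferrule. Backwards it turns loosely. It cannot come off
- front_ring (a point): centre of the brass front ferrule (ring 26 mm across, 2 mm thick, in the fitting's mouth under the nut), 65 mm above the table. It stays still while the nut is loose; past finger-tight the nut drives it straight down, 2 mm per turn (0.5 mm for a quarter turn): too little to measure
- back_ring (a point): centre of the copper thrust washer (ring 24 mm across, 3 mm thick) carried in the nut's underside. It goes down on the thread, 2 mm per turn, as the loose nut is run down, and comes to sit 67.5 mm above the table when the nut is finger-tight; while loose it is higher by up to 0.5 mm: too little to measure
- manifold: aluminium manifold block fixed to the table, x 56 mm, y 118 mm (from -29 to +89 mm), its top 50 mm above the table, on a 4 mm plate; origin on the table right under the nut. On top, under the nut, the fitting's fixed hexagon, 27 mm across flats, 50 to 62 mm above the table. A gauge on the +x face, a copper line at the +y end, both below the top
- stub: short steel hose tail, 18 mm in diameter with two 20 mm barbs, fixed, standing up out of the nut on its axis; origin 66 mm above the table, top 110 mm above the table (18 mm above the nut)
- wrench_large_grip (a point): large steel open-ended wrench for 32 mm, 0.40 kg, 8 mm thick, lying flat on the rest. This point, where to grip it, is at mid-thickness of the straight handle (16 mm wide), 100 mm behind the jaw centre. x points along the handle to the jaw, z up. The handle runs from 26 to 165 mm behind the jaw centre; the ribs leave it free for 35 mm either side of this point
- wrench_large_jaw (a point): centre of the large wrench's jaw, where the nut's centre comes to lie when the wrench is fully on. The mouth opens along +x, away from the handle; the gap is 33.2 mm wide, its throat is a 120-degree V that fits the nut's back corner (19 mm behind this point); the two prongs reach 17 mm past it with flared tips; 53 mm wide over all
- wrench_large: the large wrench; origin under the jaw centre on its lower face, x to the mouth, z up; centre of mass about 65 mm behind the jaw centre
- rest: tool rest fixed to the table: black plate 185 x 165 mm, two cross ribs with blue tops, 22 mm wide, 40 mm high, along its y at x = -62 and +62 mm; origin at its centre, on the table. Two wrenches lie flat across both ribs, 80 mm apart (y = +40 and -40 mm, either way round), jaws to +x, jaw centres near x = +88 mm, mid-thickness 44 mm above the table
- wrench_small_grip (a point): bystander: small wrench for 17 mm, handle 13 mm wide, lying beside the large one; this point 100 mm behind its jaw
- spare_nut: bystander: loose brass nut, 32 mm across flats, 18 mm high, lying on the bench; origin at its underside
- alcohol: bystander: white plastic bottle with red cap, 64 mm in diameter, 150 mm high; origin at its underside
- parts_bin: bystander: blue open bin, 100 x 140 x 50 mm; origin at its underside
- tape: bystander: roll of yellow tape lying flat, 90 mm in diameter, 18 mm high; origin at its underside
- driver: bystander: screwdriver lying on the bench
- dish: bystander: shallow glass dish, 90 mm in diameter, 18 mm high; origin at its underside
Mind the look-alikes: they are no part of the job. Leave any yellow look-alike of the wrench_large alone.

How it is judged (in metres and radians):
On the way, in this order (a step that is already met when the one before it is completed fails the run):
1. the nut is run down onto the ferrule, finger-tight (within 6 degrees), by the fingers, with no wrench on it (z of back_ring in the frame of manifold below 0.067533 m and contact force between the fingers and nut above 1 N and contact force between wrench_large and nut below 0.1 N), for 0.1 s.
2. with the large wrench on the nut, it has been turned a quarter turn (at least 65 degrees) past finger-tight (distance of front_ring from where it was at the start of the episode above 0.000361 m and contact force between wrench_large and nut above 0.5 N).
At the end, for the whole second after the job is handed in: The nut is a quarter turn past finger-tight (65 to 115 degrees; ferrule 0.36 to 0.64 mm down), backed off by less than 18 degrees; the large wrench lies released, flat and still across both ribs of its rest (grip point within 45 mm along, 75 mm across of the centre) (distance of front_ring from where it was at the start of the episode between 0.000361 and 0.000639 m and z of back_ring in the frame of manifold below 0.0676 m and z of wrench_large_grip in the frame of rest between 0.04 and 0.05 m and x of wrench_large_grip in the frame of rest between -0.045 and 0.045 m and y of wrench_large_grip in the frame of rest between -0.075 and 0.075 m and angle between wrench_large's own z axis and vertical below 0.1 rad and linear speed of wrench_large below 0.02 m/s and contact force between the fingers and wrench_large below 0.1 N); the robot touches nothing.
It fails at once if the fingers drive the nut more than 15 degrees past finger-tight (the squeeze is the wrench's work) (distance of front_ring from where it was at the start of the episode above 8.3e-05 m and contact force between the fingers and nut above 1 N).
It fails at once if the nut is overtightened: more than 115 degrees past finger-tight (distance of front_ring from where it was at the start of the episode above 0.000639 m).
It fails at once if the tube stub is strained with more than 20 N (contact force between anything else and stub above 20 N).
It fails at once if a bystander is pushed more than 30 mm (distance of any of wrench_small_grip, spare_nut, alcohol, parts_bin, tape, driver, dish from where it was at the start of the episode above 0.03 m).
It also fails if it takes over 72 s, if anything falls off the work surface, if the arm or the gripper's body presses on something with over 40 N, if the wrist force passes 120 N, or if a joint passes its speed limit or range.

## Working session

There is one attempt and no reset: what is moved stays moved. The work goes in short steps, each a Python script; the robot and the scene stay as the last script left them, time stands still between calls to the robot, and variables do not carry over. Pictures are saved under pics/ and viewed, at most 10 in all, crops included, and the job is handed in when it is done.

```bash
ls; mkdir -p pics; cat > h.py <<'E'
import numpy as np, cv2, json
from station import robot, fingers, vision, workorder, recognise
def proj_inv(cam,uv,z):
    c=vision.calibration(cam);K=np.array(c['mtx']);
    if 'extrinsics' in c: E=np.array(c['extrinsics'])
    else: E=None
    d=np.array(c.get('dist',c.get('distortion',np.zeros(5))),float)
    p=cv2.undistortPoints(np.array([[uv]],float),K,d)[0,0]
    ray=np.array([p[0],-p[1],-1.])
    if E is not None: M=np.linalg.inv(E)
    else: M=toolT()@np.array(c['T_tool_cam'])
    o=M[:3,3];r=M[:3,:3]@ray
    return o+r*(z-o[2])/r[2]
def Rr(o):
    from scipy.spatial.transform import Rotation as R
    return R.from_euler('xyz',o,degrees=True).as_matrix()
def toolT():
    T=np.eye(4);T[:3,:3]=Rr(robot.current_eef_rot());T[:3,3]=robot.current_tool_pos();return T
def save(cam,name,crop=None,s=1):
    im=vision.grab_frame(cam)
    if crop: im=im[crop[1]:crop[3],crop[0]:crop[2]]
    if s!=1: im=cv2.resize(im,None,fx=s,fy=s,interpolation=cv2.INTER_CUBIC)
    cv2.imwrite('pics/'+name,im[:,:,::-1]);return im
E
python3 - <<'E'
from h import *
save('top','top.png');save('scene','scene.png')
print({k:np.round(v,4).tolist() if not isinstance(v,(str,)) else v for k,v in vision.calibration('top').items()},vision.calibration('wrist'))
for l,z in [('nut_centre',.092),('nut',.092),('wrench_large',.044),('wrench_large_grip',.044),('wrench_large_jaw',.044),('wrench_small_grip',.044),('rest',.03),('manifold',.05),('stub',.11),('spare_nut',.018)]:
    for r in recognise(l,'top')[:3]: print(l,round(r['p'],2),np.round(r['rect'],1),proj_inv('top',r['rect'][:2],z).round(3))
print(robot.current_time_s(),robot.current_eef_rot(),robot.current_tool_pos())
E
```

```text
pics
{'mtx': [[437.797, 0.0, 284.044], [0.0, 437.797, 207.185], [0.0, 0.0, 1.0]], 'extrinsics': [[0.0103, -0.9999, -0.0085, 0.0618], [0.9815, 0.0085, 0.1913, -0.5101], [-0.1912, -0.0103, 0.9815, -1.2132], [0.0, 0.0, 0.0, 1.0]]} {'mtx': array([[368.26524169,   0.        , 284.03314542],
       [  0.        , 368.26524169, 215.45721166],
       [  0.        ,   0.        ,   1.        ]]), 'T_tool_cam': array([[ 6.12792418e-04,  9.65851071e-01,  2.59097149e-01,
         6.62358547e-02],
       [ 9.99998792e-01, -2.21829412e-04, -1.53817788e-03,
         6.79392908e-04],
       [-1.42817539e-03,  2.59097779e-01, -9.65850041e-01,
        -1.25980846e-01],
       [ 0.00000000e+00,  0.00000000e+00,  0.00000000e+00,
         1.00000000e+00]])}
nut_centre 0.57 [280.1 187.3  12.5  11.3] [0.558 0.078 0.092]
nut 0.51 [277.9 191.7   9.8  14.8] [0.545 0.084 0.092]
wrench_large 0.83 [367.7 194.2  22.8  60.5] [ 0.551 -0.176  0.044]
wrench_large 0.79 [413.  328.6  59.   46.3] [ 0.174 -0.29   0.044]
wrench_large 0.35 [338.1 250.8  13.   13.4] [ 0.386 -0.088  0.044]
wrench_large_grip 0.97 [412.1 324.6  58.7  49. ] [ 0.185 -0.288  0.044]
wrench_large_grip 0.64 [368.9 194.2  22.9  64.5] [ 0.551 -0.18   0.044]
wrench_large_jaw 0.81 [412.8 326.3  54.4  49.6] [ 0.181 -0.29   0.044]
wrench_large_jaw 0.63 [371.4 197.1  27.8  64.1] [ 0.543 -0.187  0.044]
wrench_small_grip 0.84 [399.5 197.2   9.7  50.7] [ 0.543 -0.268  0.044]
rest 0.87 [379.3 201.6  65.2  67.6] [ 0.532 -0.212  0.03 ]
rest 0.39 [299.2 114.4  49.3  38.5] [0.802 0.024 0.03 ]
manifold 0.87 [265.8 201.1  63.7  45.3] [0.527 0.12  0.05 ]
stub 0.56 [162.5 171.4  61.   25. ] [0.597 0.407 0.11 ]
spare_nut 0.21 [281.6 189.4   6.8   0.9] [0.57  0.075 0.018]
0.6 [1.79995681e+02 1.56485447e-03 1.83294700e+01] [ 0.17295304 -0.52211092  0.24834044]
```

```bash
python3 - <<'E'
import cv2
im=cv2.imread('pics/top.png')[100:370,130:460]
cv2.imwrite('pics/topc.png',cv2.resize(im,None,fx=2.2,fy=2.2,interpolation=cv2.INTER_CUBIC))
E
```

```text
(no output)
```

View pics/topc.png

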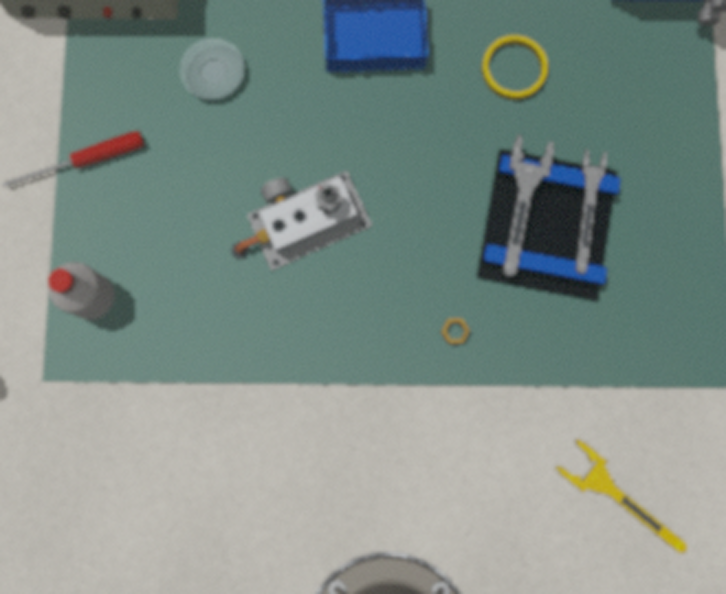

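View pics/scene.png

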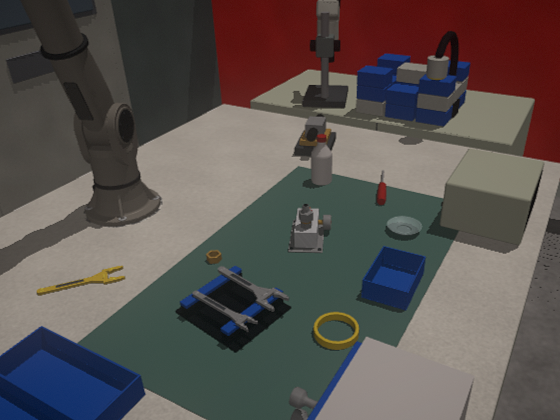

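Look-alikes at top-camera pixels: the large steel wrench (368,195), the small steel wrench (399,197) and the yellow look-alike (413,327). I choose the steel one with the wide jaw at (368,195). The nut under the stub is at (281,190); the brass spare at (337,250) is a bystander. Next I take wrist close-ups of both targets.

```bash
cat >> h.py <<'E'
def wproj(P,cam='wrist'):
    c=vision.calibration(cam);M=np.linalg.inv(toolT()@np.array(c['T_tool_cam'])) if cam=='wrist' else np.array(c['extrinsics'])
    p=M@np.append(P,1);K=np.array(c['mtx']);return np.array([K[0,0]*p[0]/-p[2]+K[0,2],K[1,1]*-p[1]/-p[2]+K[1,2]])
E
python3 - <<'E'
from h import *
robot.move_to([0.54,-0.18,0.26],[180,0,70])
a=save('wrist','w_wrench.png')
for l,z in [('wrench_large',.048),('wrench_large_grip',.048),('wrench_large_jaw',.048),('rest',.04),('wrench_small_grip',.048)]:
    for r in recognise(l,'wrist')[:2]: print(l,round(r['p'],2),np.round(r['rect'],1),proj_inv('wrist',r['rect'][:2],z).round(4))
robot.move_to([0.55,0.08,0.22],[180,0,98])
print(robot.current_joint_positions())
b=save('wrist','w_nut.png')
for l,z in [('nut_centre',.081),('nut',.081),('stub',.1),('manifold',.05)]:
    for r in recognise(l,'wrist')[:2]: print(l,round(r['p'],2),np.round(r['rect'],1),proj_inv('wrist',r['rect'][:2],z).round(4))
print(robot.current_tool_pos(),robot.current_eef_rot(),robot.current_time_s())
E
```

```text
wrench_large 0.96 [ 49.  323.4  52.1  44.7] [ 0.2643 -0.2314  0.048 ]
wrench_large 0.86 [298.8 165.4 205.1  63. ] [ 0.5607 -0.1668  0.048 ]
wrench_large_grip 0.76 [ 46.4 323.   48.4  42.6] [ 0.2622 -0.2298  0.048 ]
wrench_large_grip 0.7 [300.8 165.6 203.3  61. ] [ 0.5625 -0.1672  0.048 ]
wrench_large_jaw 0.72 [299.6 165.3 202.3  68.3] [ 0.5617 -0.1661  0.048 ]
wrench_large_jaw 0.55 [ 49.  323.5  50.4  37.6] [ 0.2646 -0.231   0.048 ]
rest 0.91 [291.1 208.5 192.1 179.7] [ 0.5402 -0.2035  0.04  ]
rest 0.47 [116.5 143.5  45.4  34.2] [ 0.4096 -0.0898  0.04  ]
wrench_small_grip 0.96 [323.6 253.1 172.5  49.4] [ 0.5555 -0.2544  0.048 ]
[ 16.30764856  23.40264713 -36.12166072  87.26693183  14.24271083
  73.9524505  -13.75763758]
nut_centre 0.89 [292.8 205.7  51.7  51.3] [0.5583 0.0783 0.081 ]
nut_centre 0.57 [533.4  40.1  53.3  80.2] [0.7   0.211 0.081]
nut 0.86 [292.6 204.5  53.5  50.6] [0.5579 0.0797 0.081 ]
nut 0.62 [291.2 209.8  30.8  30.3] [0.5575 0.0755 0.081 ]
stub 0.91 [290.7 211.6  32.2  31.7] [0.5561 0.0794 0.1   ]
stub 0.66 [207.8 373.4  71.5  34.4] [ 0.5102 -0.0589  0.1   ]
manifold 0.6 [279.8 131.9 134.3 216.3] [0.5411 0.1301 0.05  ]
[0.55054745 0.07803064 0.2200683 ] [1.79984704e+02 3.99053756e-02 9.77988590e+01] 4.0
```

View pics/w_wrench.png

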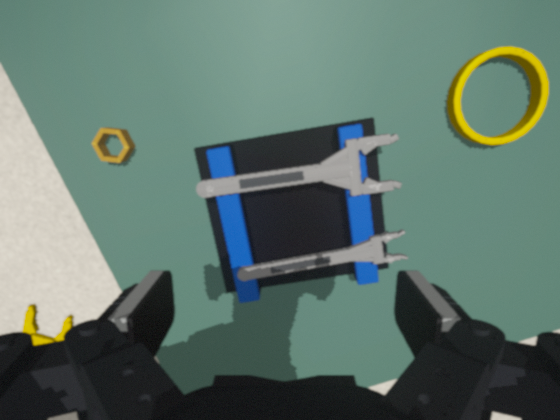

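View pics/w_nut.png

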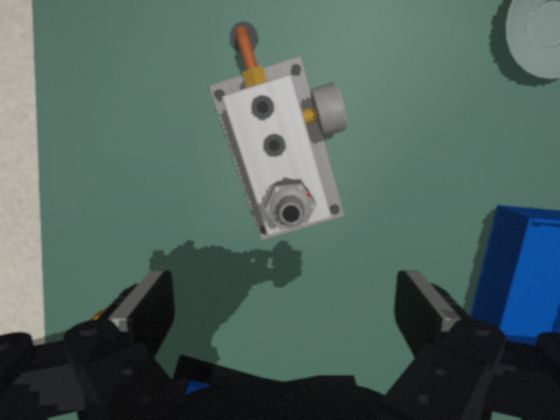

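Large steel wrench from (203,188) to prong tips (397,140)/(400,186), small wrench below it. The nut is at (291,207) with red paint near (309,194) and the stub dark hole at (291,213). Next: measure the yaws.

```bash
cat >> h.py <<'E'
def redyaw(c,im=None,z=.092):
    "yaw of red line seen from the wrist, about world xy c"
    if im is None: im=vision.grab_frame('wrist')
    h=cv2.cvtColor(im,cv2.COLOR_RGB2HSV);u0=wproj([*c,.09]);
    m=((h[...,0]<8)|(h[...,0]>172))&(h[...,1]>110)
    yy,xx=np.nonzero(m);k=np.hypot(xx-u0[0],yy-u0[1])<60;xx=xx[k];yy=yy[k]
    if len(xx)==0: return None,0,u0
    P=proj_inv('wrist',[xx.mean(),yy.mean()],z)
    return np.degrees(np.arctan2(P[1]-c[1],P[0]-c[0])),len(xx),(xx.mean(),yy.mean(),P.round(4))
E
python3 - <<'E'
from h import *
# wrench from picture 1 (pose commanded; use approx by moving nothing: reconstruct pose)
import h
T=np.eye(4);T[:3,:3]=Rr([180,0,70]);T[:3,3]=[.54,-.18,.26]
old=h.toolT;h.toolT=lambda:T
f=lambda u,z=.048:proj_inv('wrist',u,z)[:2]
e=f((200,188));t=(f((397,139))+f((401,186)))/2
print('end',e,'tips',t,np.linalg.norm(t-e),np.degrees(np.arctan2(*(t-e)[::-1])),'grip',e+(t-e)*65/182)
r1=f((228,297),.04)-f((222,150),.04);print('rib y ang',np.degrees(np.arctan2(*-r1[::-1])))
print('rest c',(f((222,150),.04)+f((247,300),.04)+f((350,126),.04)+f((367,282),.04))/4)
h.toolT=old
robot.move_to([0.557,0.0785,0.19],[180,0,98]);robot.pause(.3)
im=vision.grab_frame('wrist')
print(robot.current_tool_pos(),robot.current_eef_rot(),redyaw((.557,.0785),im))
for l,z in [('nut_centre',.081),('nut',.081),('stub',.105)]:
    for r in recognise(l,'wrist')[:1]: print(l,round(r['p'],2),np.round(r['rect'],1),proj_inv('wrist',r['rect'][:2],z).round(4))
u=wproj([.557,.0785,.09]).astype(int);print(u)
c=im[max(u[1]-50,0):u[1]+50,u[0]-50:u[0]+50];cv2.imwrite('pics/nutc.png',cv2.resize(c,None,fx=6,fy=6,interpolation=cv2.INTER_CUBIC)[:,:,::-1])
E
```

```text
end [ 0.46746083 -0.1533884 ] tips [ 0.6479596  -0.19413448] 0.1850406646873769 -12.72082128643475 grip [ 0.53192467 -0.16794057]
rib y ang 69.88886652110648
rest c [ 0.54163424 -0.21448214]
[0.55738117 0.07881891 0.19100155] [1.79903347e+02 1.74448273e-03 9.80148698e+01] (np.float64(50.89960818684638), 13, (np.float64(300.46153846153845), np.float64(205.30769230769232), array([0.5673, 0.0911, 0.092 ])))
nut_centre 0.61 [280.6 215.6  57.7  55.8] [0.556  0.0798 0.081 ]
nut 0.89 [282.9 216.5  58.3  59.6] [0.5575 0.0793 0.081 ]
stub 0.97 [281.1 224.7  31.5  31.6] [0.5562 0.0806 0.105 ]
[282 221]
```

View pics/nutc.png

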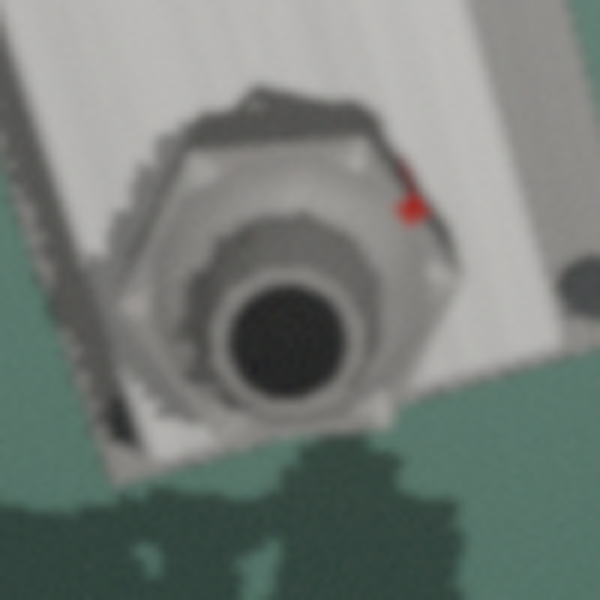

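Nut top-face hexagon corners in the crop are (195,150), (365,135), (460,270), (385,420), (210,435), (125,300), with red at (412,207). The red flat's normal comes to about 43°.

```bash
python3 - <<'E'
from h import *
V=np.array([(195,150),(365,135),(460,270),(385,420),(210,435),(125,300)])/6+[232,171]
W=np.array([proj_inv('wrist',v,.092)[:2] for v in V]);c=W.mean(0)
print(c,np.linalg.norm(W-c,axis=1).round(4),np.degrees(np.arctan2(*(W-c).T[::-1])).round(1))
c=(c+[.5568,.0796])/2;print(c)
fingers.gripper_to(0.7,20)
o=[180,0,133]
robot.move_to([*c,.16],o);robot.pause(.2)
print(robot.current_joint_positions().round(1),robot.current_tool_pos())
print(robot.line_to([*c,.081],o,velocity=.06,f_stop=8))
robot.pause(.2);print(robot.current_tool_pos(),robot.current_contact_force(),robot.current_torque())
fingers.gripper_to(0.0,20);robot.pause(.3)
print(robot.current_finger_gap(),robot.current_gripper_force(),robot.current_tool_pos(),robot.current_eef_rot(),robot.current_contact_force(),robot.current_torque(),robot.current_time_s())
E
```

```text
[0.55559319 0.08059515] [0.0177 0.0181 0.018  0.018  0.0187 0.0175] [ 131.7   72.4   13.8  -47.6 -109.5 -167.2]
[0.5561966  0.08009757]
[ 19.9  28.7 -42.3  91.1  20.4  68.1  16.3] [0.55660832 0.08018024 0.16061752]
False
[0.55638538 0.08009698 0.08128501] [ 0.18102124 -0.69210247 -0.47553059] [-0.03284027 -0.01094265  0.05258051]
0.3707244353518321 23.250270370335784 [0.5560082  0.07988557 0.08119306] [-1.79962519e+02  7.04307433e-03  1.32996621e+02] [-2.64680796 -0.92667411  4.81140934] [-0.27825536  0.50949557 -0.02358088] 8.225
```

```bash
python3 - <<'E'
from h import *
p=robot.current_tool_pos();t0=robot.current_torque()[2];y=133.
while y>44:
    y-=2.5
    robot.line_to(list(p),[180,0,y],velocity=.05)
    robot.pause(.1)
    t=robot.current_torque()[2];print(y,round(robot.current_eef_rot()[2],1),round(t,3),round(robot.current_finger_gap(),4),np.round(robot.current_contact_force(),1),round(robot.current_time_s(),1))
    if abs(t-t0)>.3: break
E
```

```text
130.5 130.5 -0.045 0.3713 [-1.9 -1.7  3.3] 8.6
128.0 128.0 -0.037 0.3681 [-2.3 -1.4  4.4] 8.9
125.5 125.6 0.021 0.37 [-3.2 -2.2  5.1] 9.3
123.0 123.1 -0.048 0.3722 [-3.6 -2.6  5.2] 9.6
120.5 120.6 -0.078 0.3688 [-3.7 -1.7  5. ] 10.0
118.0 118.1 -0.117 0.3673 [-3.2 -2.2  6. ] 10.3
115.5 115.6 -0.036 0.3687 [-3.5 -2.2  5.5] 10.7
113.0 113.2 0.495 0.3715 [-4.7 -2.9  5.3] 11.0
```

```bash
python3 - <<'E'
from h import *
p=robot.current_tool_pos()
robot.line_to([.5562,.0801,.081],[180,0,111.5],velocity=.05);robot.pause(.25)
print(robot.current_eef_rot()[2],robot.current_torque()[2],robot.current_finger_gap(),robot.current_contact_force())
fingers.gripper_to(0.7);robot.pause(.1)
print(robot.current_tool_pos(),robot.current_torque()[2])
robot.line_to([.5562,.0801,.19],[180,0,111.5],velocity=.15)
robot.move_to([.557,.0785,.19],[180,0,98]);robot.pause(.3)
im=save('wrist','nut2.png');print(redyaw((.5562,.0801),im))
u=wproj([.5562,.0801,.09]).astype(int);print(u)
c=im[max(u[1]-50,0):u[1]+50,u[0]-50:u[0]+50];cv2.imwrite('pics/nutc2.png',cv2.resize(c,None,fx=6,fy=6,interpolation=cv2.INTER_CUBIC)[:,:,::-1])
# wrench closer
robot.move_to([.55,-.17,.20],[180,0,70]);robot.pause(.3)
print(robot.current_tool_pos(),robot.current_eef_rot())
save('wrist','w2.png')
json.dump(toolT().tolist(),open('T.json','w'));print(robot.current_time_s())
E
```

```text
111.7320000067052 0.5597931512391554 0.3686804579254337 [-4.27241187 -2.92817802  7.85130339]
[0.55634805 0.08035619 0.08084772] -0.07424588405855537
(np.float64(24.535750351876555), 10, (np.float64(305.0), np.float64(213.2), array([0.5702, 0.0865, 0.092 ])))
[281 219]
[ 0.55036934 -0.16834542  0.20003203] [-1.79996527e+02 -3.08472269e-02  7.01630438e+01]
14.8833
```

View pics/nutc2.png

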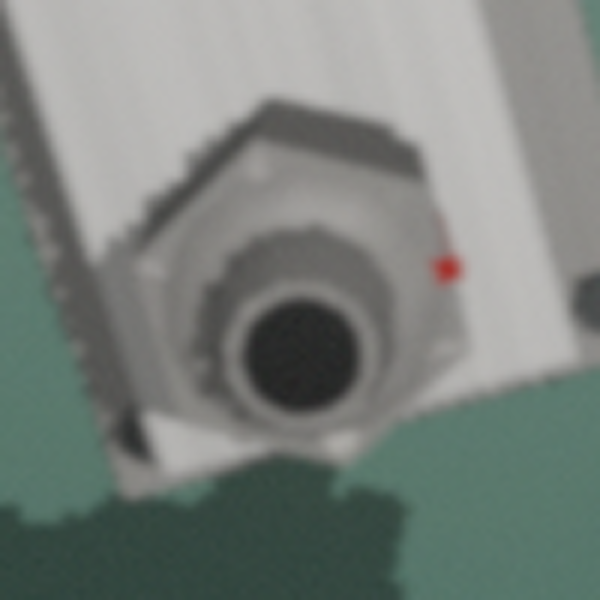

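View pics/w2.png

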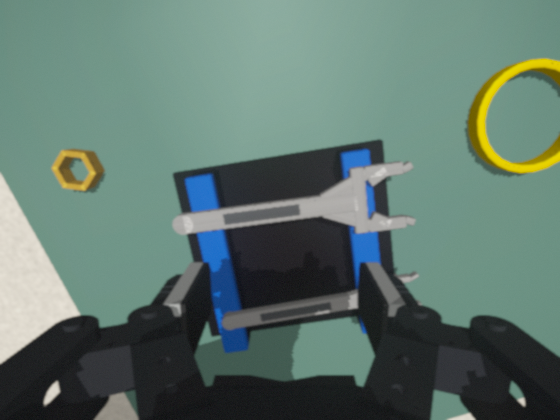

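Nut is finger-tight: the red paint moved to (447,268) in the crop, so yaw is about 22°, and torque reached 0.56 N m. In w2 the large wrench runs from its end (175,225) to the tips (411,167)/(414,221). Next I refine the axis position with two opposed views of the stub hole, then pick up the wrench.

```bash
python3 - <<'E'
from h import *
import h
T=np.array(json.load(open('T.json')));old=h.toolT;h.toolT=lambda:T
f=lambda u,z=.048:proj_inv('wrist',u,z)[:2]
e=f((174,225));t=(f((411,167))+f((414,221)))/2
a=np.degrees(np.arctan2(*(t-e)[::-1]));g=e+(t-e)*65/182
d1=f((320,207))-f((200,221));print('end',e,'tips',t,np.linalg.norm(t-e),a,np.degrees(np.arctan2(*d1[::-1])),'grip',g)
r=f((230,350),.04)-f((199,178),.04);print('rib',np.degrees(np.arctan2(*-r[::-1])))
h.toolT=old
res=[]
for yaw in (180,8):
    robot.move_to([.5562,.0795,.20],[180,0,yaw]);robot.pause(.3)
    im=vision.grab_frame('wrist');u=wproj([.5562,.0795,.11])
    g8=cv2.cvtColor(im,cv2.COLOR_RGB2GRAY);m=(g8<60).astype(np.uint8)
    n,L,S,C=cv2.connectedComponentsWithStats(m)
    k=min((i for i in range(1,n) if 80<S[i,4]<900),key=lambda i:np.hypot(*(C[i]-u)))
    P=proj_inv('wrist',C[k],.11);res.append(P[:2]);print(yaw,S[k],C[k],u,P,redyaw((.5562,.0797),im)[0])
print(np.mean(res,0),robot.current_joint_positions().round(0),robot.current_time_s())
for q in [(.532,-.168,.09,167),(.413,.10,.081,172),(.457,.094,.081,172),(.57,.18,.081,82)]:
    j=robot.inverse_kinematics(list(q[:3]),[180,0,q[3]]);print(None if j is None else np.round(j))
E
```

```text
end [ 0.46421526 -0.15604551] tips [ 0.64704592 -0.19604851] 0.18715579957671463 -12.341716150758359 -12.986501257736377 grip [ 0.52951192 -0.17033229]
rib 76.93046919084814
180 [280 216  17  17 219] [288.06392694 224.28767123] [286.06734491 225.38326225] [0.55550204 0.08071944 0.11      ] 26.699571570880448
8 [273 222  17  16 210] [281.2        229.66190476] [282.58522297 228.79384166] [0.5555303  0.08026415 0.11      ] 24.840773993751682
[0.55551617 0.0804918 ] [  2.  22. -16.  89.   6.  70. -97.] 19.1083
[ 44.  33. -40.  96.  24.  60.  73.]
[ 24.  20. -47. 117.  19.  51.  48.]
[ 24.  25. -47. 111.  23.  54.  47.]
[  1.  34. -29.  91.  18.  60. -41.]
```

```bash
python3 - <<'E'
from h import *
g=np.array([.5297,-.1695]);o=[180,0,167.3]
fingers.gripper_to(.5,100)
robot.move_to([*g,.13],o);robot.pause(.2)
print(robot.line_to([*g,.043],o,velocity=.08,f_stop=8));robot.pause(.15)
p0=robot.current_tool_pos();print(p0,robot.current_contact_force())
fingers.gripper_to(0,100);robot.pause(.2)
zg=robot.current_tool_pos();print(zg,robot.current_finger_gap(),robot.current_gripper_force(),robot.current_contact_force())
robot.line_to([*g,.15],o,velocity=.12);robot.pause(.1)
print('lift',robot.current_contact_force(),robot.current_torque(),robot.current_finger_gap())
th=-7.5;d=np.array([np.cos(np.radians(th)),np.sin(np.radians(th))]);c=np.array([.5556,.0804])
q=c-.15*d;o=[180,0,172.5];z=zg[2]+.037
robot.move_to([*q,.15],o);robot.line_to([*q,z],o,velocity=.1);robot.pause(.2)
print(robot.current_tool_pos(),z,robot.current_eef_rot(),robot.current_time_s())
json.dump(dict(z=z,zg=list(zg)),open('z.json','w'))
save('wrist','pre.png')
E
```

```text
False
[ 0.5301538  -0.16961085  0.04357114] [ 0.48862608 -0.0725927  -0.07299261]
[ 0.52992023 -0.16943958  0.04351286] 0.15741407135744256 97.68441081047058 [-1.25866306 -0.30118707  4.37333014]
lift [-0.70611752 -0.61469888 -3.29700913] [ 0.02368096  0.12575996 -0.01143776] 0.15972231211184063
[0.40751258 0.10008507 0.08114441] 0.08051286439725719 [1.79985836e+02 9.14928018e-02 1.72490229e+02] 27.4583
```

View pics/pre.png

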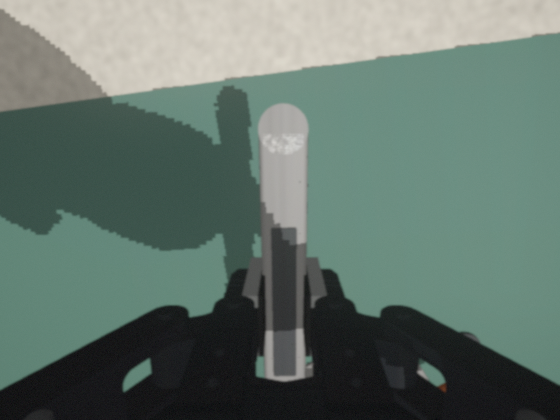

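The wrench is held straight in the pads, with the handle end at (283,104). Now I slide it on under a force stop.

```bash
python3 - <<'E'
from h import *
z=json.load(open('z.json'))['z'];th=-7.5;d=np.array([np.cos(np.radians(th)),np.sin(np.radians(th))]);c=np.array([.5556,.0804]);o=[180,0,172.5]
E_=proj_inv('wrist',(283,104),.0835)[:2];print('end behind TCP',(np.array(robot.current_tool_pos()[:2])-E_)@d)
F0=np.array(robot.current_contact_force())
print(robot.line_to([*(c-.125*d),z],o,velocity=.06,f_stop=10))
s=robot.line_to([*(c-.096*d),z],o,velocity=.03,f_stop=12);robot.pause(.1)
p=np.array(robot.current_tool_pos());F=np.array(robot.current_contact_force())-F0
print(s,p,'along',(p[:2]-c)@d,'lat',np.cross(d,p[:2]-c),robot.current_eef_rot()[2],F,robot.current_torque(),robot.current_finger_gap(),robot.current_time_s())
E
```

```text
end behind TCP 0.06821421686900199
False
True [0.44764702 0.09381044 0.07789172] along -0.10877984049335256 lat -0.000794982379928845 172.54842924407814 [0.07623415 1.41153999 0.62080531] [0.16968437 0.07151262 0.05530963] 0.16410941567815682 28.9167<stdin>:8: DeprecationWarning: Arrays of 2-dimensional vectors are deprecated. Use arrays of 3-dimensional vectors instead. (deprecated in NumPy 2.0)
```

```bash
cat > ins.py <<'E'
from h import *
import sys
lat=float(sys.argv[1]);dy=float(sys.argv[2]);fs=float(sys.argv[3])
z=json.load(open('z.json'))['z'];th=-7.5;d=np.array([np.cos(np.radians(th)),np.sin(np.radians(th))]);n=np.array([-d[1],d[0]]);c=np.array([.5556,.0804])+lat*n;o=[180,0,172.5+dy]
def rep(s):
    p=np.array(robot.current_tool_pos());q=p[:2]-[.5556,.0804];print(s,'along',round(q@d,4),'lat',round(q@n,4),'z',p[2].round(4),'yaw',round(robot.current_eef_rot()[2],2),np.round(robot.current_contact_force(),1),np.round(robot.current_torque(),2),robot.current_time_s())
rep('0')
p=np.array(robot.current_tool_pos());a=(p[:2]-[.5556,.0804])@d
robot.line_to([*(c+a*d),z],o,velocity=.03);robot.pause(.1);rep('1')
s=robot.line_to([*(c-.095*d),z],o,velocity=.02,f_stop=fs);rep(s);robot.pause(.2);rep('2')
E
python3 ins.py 0 0 20
```

```text
0 along -0.1088 lat -0.0008 z 0.0779 yaw 172.55 [ 0.1  0.6 -2.9] [0.17 0.07 0.06] 28.9167
1 along -0.1088 lat -0.0003 z 0.0805 yaw 172.49 [-0.7  0.8 -3.7] [0.07 0.09 0.01] 29.2667
True along -0.1082 lat -0.0007 z 0.0768 yaw 172.67 [-0.2  0.9 -3.3] [0.16 0.28 0.07] 29.9083
2 along -0.1088 lat -0.0011 z 0.0762 yaw 172.67 [-0.6  0.2 -3.3] [0.17 0.01 0.09] 30.1083
```

```bash
sed -i "s/^robot.line_to(\[\*(c+a\*d)/robot.line_to([*(c+(a-.012)*d)/" ins.py; python3 ins.py -0.001 2 20
python3 - <<'E'
from h import *
i1=save('top','t_ins.png');i2=save('scene','s_ins.png')
u=wproj([.53,.08,.09],'top').astype(int);v=wproj([.53,.08,.09],'scene').astype(int)
f=lambda im,u:cv2.resize(im[u[1]-35:u[1]+35,u[0]-45:u[0]+45],(450,350)if 0 else (396,308),interpolation=cv2.INTER_CUBIC)
cv2.imwrite('pics/ins.png',np.hstack([f(i1,u),f(i2,v)])[:,:,::-1])
E
```

```text
0 along -0.1088 lat -0.0011 z 0.0762 yaw 172.67 [-0.6  0.2 -3.3] [0.17 0.01 0.09] 30.1083
1 along -0.1209 lat -0.0018 z 0.0804 yaw 174.43 [-1.2 -2.6 -3.2] [-0.55  0.26 -0.34] 30.7833
True along -0.1083 lat -0.0033 z 0.0765 yaw 174.57 [-1.1  0.3 -3.2] [-0.11  0.33 -0.04] 31.9583
2 along -0.1089 lat -0.0042 z 0.0758 yaw 174.53 [-0.3 -0.1 -3.5] [ 0.09  0.08 -0.02] 32.1583
```

View pics/ins.png

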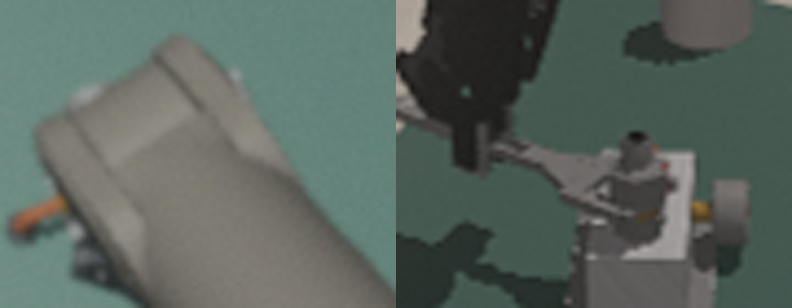

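```bash
python3 - <<'E'
from h import *
im=cv2.imread('pics/s_ins.png');v=wproj([.53,.08,.09],'scene').astype(int);x0,y0=v-[45,35]
S=8
raw=cv2.resize(im[y0+15:y0+65,x0+15:x0+75],None,fx=S,fy=S,interpolation=cv2.INTER_CUBIC)
pr=lambda P:tuple(int(a) for a in ((wproj(P,'scene')-[x0+15,y0+15]+.5)*S))
def poly(img,pts,col): cv2.polylines(img,[np.array([pr(p) for p in pts],np.int32)],True,col,1)
c=np.array([.5556,.0804]);A=raw.copy()
for z in(.07,.092): poly(A,[[*(c+.01848*np.array([np.cos(t),np.sin(t)])),z] for t in np.radians(52+60*np.arange(6))],(0,0,255))
for z in (.11,):poly(A,[[*(c+.009*np.array([np.cos(t),np.sin(t)])),z] for t in np.arange(0,6.3,.4)],(255,0,255))
p=np.array(robot.current_tool_pos());th=np.radians(robot.current_eef_rot()[2]-180)
d=np.array([np.cos(th),np.sin(th)]);n=np.array([-d[1],d[0]])
for L,col in((.098,(0,255,0)),(.108,(255,255,0))):
    j=p[:2]+L*d;sh=[(-.165,-.008),(-.03,-.008),(0,-.0265),(.017,-.0265),(.017,-.0175),(-.009,-.0166),(-.019,0),(-.009,.0166),(.017,.0175),(.017,.0265),(0,.0265),(-.03,.008),(-.165,.008)]
    poly(A,[[*(j+a*d+b*n),p[2]+.0045] for a,b in sh],col)
o=np.hstack([raw,A]);o=cv2.resize(o,(800,int(o.shape[0]*800/o.shape[1])));cv2.imwrite('pics/ov.png',o);print(o.shape)
E
```

```text
(333, 800, 3)
```

View pics/ov.png

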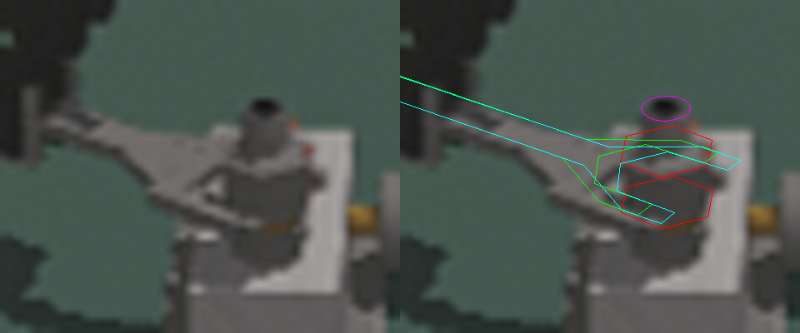

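The wrench is level, with prongs around the nut but about 10 mm short of seated (bright gap at (212,185)). My yaw trial also pivoted the jaw sideways. I'll retry with the jaw centre as reference and read steady contact forces to find the misalignment.

```bash
cat > j.py <<'E'
from h import *
Z=json.load(open('z.json'))['z'];C=np.array([.5556,.0804]);L=.099;A0=-7.5
D=lambda a:np.array([np.cos(np.radians(a)),np.sin(np.radians(a))])
def go(s,lat,th,v=.05,f=None):
    "jaw centre at s along, lat across (axes at A0) from the nut axis, wrench yaw th"
    d0=D(A0);n0=np.array([-d0[1],d0[0]])
    q=C+s*d0+lat*n0-L*D(th)
    return robot.line_to([*q,Z],[180,0,180+th],velocity=v,f_stop=f)
def rep(t=''):
    p=np.array(robot.current_tool_pos());th=robot.current_eef_rot()[2]%360-180;d0=D(A0);n0=np.array([-d0[1],d0[0]])
    j=p[:2]+L*D(th)-C;F=np.array(robot.current_contact_force());T=np.array(robot.current_torque())
    print(t,'s %.4f lat %.4f z %.4f th %.2f'%(j@d0,j@n0,p[2],th),'Fs %.1f Fl %.1f Fz %.1f'%(F[:2]@d0,F[:2]@n0,F[2]),T.round(2),round(robot.current_time_s(),1))
    return j@d0,j@n0,th,F,T
E
python3 - <<'E'
from j import *
go(-.028,-.0008,A0,.08);robot.pause(.15);rep('back')
for lat in(-.0005,-.002):
    go(-.028,lat,A0);go(-.012,lat,A0);robot.pause(.1);rep('near')
    go(-.006,lat,A0);robot.pause(.15);rep('push')
E
```

```text
back s -0.0272 lat -0.0011 z 0.0806 th -7.54 Fs 0.6 Fl -0.0 Fz -3.3 [0.01 0.13 0.02] 32.8
near s -0.0122 lat -0.0005 z 0.0804 th -7.50 Fs -0.2 Fl 0.4 Fz -2.7 [ 0.01  0.18 -0.01] 33.6
push s -0.0080 lat -0.0003 z 0.0799 th -7.44 Fs -5.6 Fl 0.9 Fz -2.7 [0.31 1.16 0.08] 34.0
near s -0.0114 lat -0.0014 z 0.0807 th -7.48 Fs 1.0 Fl 1.9 Fz -3.8 [ 0.46 -0.08  0.25] 35.2
push s -0.0081 lat -0.0012 z 0.0800 th -7.40 Fs -5.0 Fl 2.8 Fz -2.5 [0.79 0.85 0.31] 35.6
```

The prong sides are free at "near", and the frontal block repeats with no side force. The rounded handle end also explains the distance error (the jaw is really about 107 mm ahead of the TCP), so the wrench is seated. Now I turn.

```bash
cat >> j.py <<'E'
R=.1077;C2=C+np.array([0,-.0003])
def arc(a,v=.08,r=R): return robot.line_to([*(C2-r*D(a)),Z],[180,0,180+a],velocity=v)
def st():
    p=np.array(robot.current_tool_pos());th=robot.current_eef_rot()[2]%360-180
    F=np.array(robot.current_contact_force());q=C2-p[:2];b=np.degrees(np.arctan2(q[1],q[0]))
    n=D(th+90);print('th %.1f bear %.1f r %.4f z %.4f Fr %.1f Ft %.1f Fz %.1f Tz %.2f gap %.3f t %.1f'%(th,b,np.hypot(*q),p[2],F[:2]@D(th),F[:2]@n,F[2],robot.current_torque()[2],robot.current_finger_gap(),robot.current_time_s()))
E
python3 - <<'E'
from j import *
st()
for a in (-7.5,-12,-16,-20,-25,-31):
    arc(a,.06);robot.pause(.05);st()
E
```

```text
th -7.4 bear -6.9 r 0.1071 z 0.0800 Fr -5.0 Ft 2.8 Fz -2.5 Tz 0.31 gap 0.158 t 35.6
th -7.5 bear -7.3 r 0.1078 z 0.0804 Fr -1.0 Ft 2.3 Fz -3.6 Tz 0.18 gap 0.163 t 35.9
th -11.9 bear -11.8 r 0.1078 z 0.0804 Fr -1.8 Ft 0.9 Fz -3.3 Tz 0.19 gap 0.157 t 36.2
th -15.9 bear -15.6 r 0.1081 z 0.0802 Fr -3.3 Ft 0.1 Fz -3.9 Tz 0.19 gap 0.158 t 36.6
th -19.9 bear -19.4 r 0.1086 z 0.0800 Fr -4.3 Ft -1.9 Fz -2.5 Tz 0.31 gap 0.165 t 36.9
th -24.9 bear -24.4 r 0.1088 z 0.0800 Fr -5.2 Ft -1.8 Fz -3.4 Tz 0.33 gap 0.162 t 37.2
th -30.9 bear -30.4 r 0.1092 z 0.0799 Fr -6.0 Ft -2.3 Fz -2.5 Tz 0.25 gap 0.160 t 37.6
```

```bash
python3 - <<'E'
from j import *
for i,a in enumerate(np.arange(-38,-101,-7.)):
    arc(a,.08,.1088)
    if i%2 or a<-85: st()
arc(-100,.05,.1088);robot.pause(.1);st()
E
```

```text
th -44.8 bear -44.5 r 0.1098 z 0.0800 Fr -3.9 Ft -4.0 Fz -3.2 Tz 0.10 gap 0.160 t 38.3
th -58.8 bear -58.4 r 0.1099 z 0.0799 Fr -4.0 Ft -5.1 Fz -2.9 Tz 0.11 gap 0.163 t 38.9
th -72.8 bear -72.4 r 0.1098 z 0.0799 Fr -2.8 Ft -5.4 Fz -2.5 Tz 0.01 gap 0.163 t 39.5
th -86.8 bear -86.3 r 0.1096 z 0.0799 Fr -2.5 Ft -5.7 Fz -3.4 Tz 0.00 gap 0.163 t 40.2
th -93.8 bear -93.3 r 0.1096 z 0.0799 Fr -1.8 Ft -6.1 Fz -3.4 Tz -0.07 gap 0.163 t 40.5
th -99.8 bear -99.2 r 0.1095 z 0.0800 Fr -0.9 Ft -5.2 Fz -2.2 Tz -0.04 gap 0.158 t 41.0
```

```bash
python3 - <<'E'
from j import *
arc(-96,.05,.1092);robot.pause(.1);st()
for r in(.135,.170): arc(-96,.08,r);st()
im=save('scene','s_out.png')
q=C2-.17*D(-96)
hsv=cv2.cvtColor(im,cv2.COLOR_RGB2HSV);u=wproj([*C,.085],'scene')
m=((hsv[...,0]<10)|(hsv[...,0]>170))&(hsv[...,1]>100);yy,xx=np.nonzero(m);k=np.hypot(xx-u[0],yy-u[1])<12
print('red px',np.c_[xx[k],yy[k]].tolist())
for a in(22,-40,-55,-67,-80,-95):
    print(a,wproj([*(C+.016*D(a)),.081],'scene').round(1),wproj([*(C+.014*D(a)),.092],'scene').round(1))
robot.line_to([*q,.17],velocity=.15)
print(robot.current_joint_positions().round(0),robot.current_time_s())
E
```

```text
th -95.8 bear -95.4 r 0.1105 z 0.0803 Fr -2.0 Ft -5.6 Fz -2.9 Tz -0.27 gap 0.163 t 41.4
th -95.9 bear -96.7 r 0.1354 z 0.0813 Fr 0.3 Ft -0.4 Fz -3.4 Tz 0.01 gap 0.161 t 41.8
th -95.9 bear -95.9 r 0.1704 z 0.0804 Fr 0.6 Ft -0.8 Fz -3.3 Tz -0.03 gap 0.161 t 42.4
red px [[306, 215], [306, 216], [306, 217], [306, 218], [306, 219], [306, 220], [306, 222]]
22 [312.  215.3] [311.2 211.4]
-40 [307.9 218.1] [307.6 213.9]
-55 [306.3 218.4] [306.1 214.1]
-67 [304.9 218.4] [304.9 214.1]
-80 [303.4 218.3] [303.6 214. ]
-95 [301.9 217.9] [302.3 213.7]
[ -9.  32. -25.  80.  14.  71. -41.] 43.2333
```

```bash
python3 - <<'E'
from j import *
for f in('scene.png','s_ins.png','s_out.png'):
    im=cv2.imread('pics/'+f)[:,:,::-1].astype(float);u=wproj([*C,.085],'scene').astype(int)
    s=im[u[1]-12:u[1]+12,u[0]-12:u[0]+14];w=np.clip(s[...,0]-np.maximum(s[...,1],s[...,2])*1.25-8,0,None)
    yy,xx=np.mgrid[u[1]-12:u[1]+12,u[0]-12:u[0]+14]
    for y in np.unique(yy):
        r=w[yy[:,0]==y][0]
        if r.sum()>5: print(f,y,round((r*xx[0]).sum()/r.sum(),2),round(r.sum()))
for a in(43,22,-45,-50,-55,-60,-67):print(a,wproj([*(C+.016*D(a)),.081],'scene').round(2))
# stub hole column as offset reference
print('stub top',wproj([*C,.11],'scene').round(2))
g=cv2.imread('pics/s_out.png',0)[195:212,295:315];m=g<45;y,x=np.nonzero(m);print(x.mean()+295,y.mean()+195,m.sum())
E
```

```text
scene.png 210 311.0 10
s_ins.png 211 312.0 13
s_out.png 215 306.24 29
s_out.png 216 306.0 9
s_out.png 217 306.03 9
s_out.png 218 306.0 9
s_out.png 219 306.0 9
s_out.png 220 306.0 9
s_out.png 221 306.0 7
43 [311.82 214.09]
22 [312.01 215.31]
-45 [307.4  218.25]
-50 [306.85 218.33]
-55 [306.28 218.38]
-60 [305.71 218.41]
-67 [304.9  218.41]
stub top [305.36 204.79]
305.0 204.5 6
```

```bash
python3 - <<'E'
from j import *
robot.move_to([.497,.08,.20],[180,0,84]);robot.pause(.25)
im=save('wrist','chk.png');print(robot.current_tool_pos(),redyaw(C,im),redyaw(C,im,.089)[0])
u=wproj([*C,.11]);g8=cv2.cvtColor(im,cv2.COLOR_RGB2GRAY);n,L_,S,Cc=cv2.connectedComponentsWithStats((g8<60).astype(np.uint8))
k=min((i for i in range(1,n) if 80<S[i,4]<900),key=lambda i:np.hypot(*(Cc[i]-u)))
P=proj_inv('wrist',Cc[k],.11)[:2];print('hole',S[k],u,Cc[k],P,'rel C',redyaw(P,im)[0],robot.current_time_s())
E
```

```text
[0.49715978 0.08117383 0.19971287] (np.float64(-54.502454039476746), 9, (np.float64(386.8888888888889), np.float64(229.66666666666666), array([0.5655, 0.0666, 0.092 ]))) -54.36980453174764
hole [370 211  18  17 223] [377.91389751 218.38303865] [378.44843049 219.03587444] [0.55590859 0.07995422] rel C -54.47596722315618 44.3083
```

Nut yaw is now −54.5°, about 77° past finger-tight and within 65–115. Now I lay the wrench back.

```bash
python3 - <<'E'
from j import *
o=[180,0,167.3];g=[.5297,-.1695]
robot.move_to([.50,-.03,.20],[180,0,125]);robot.move_to([*g,.13],o);robot.pause(.15);print(robot.current_tool_pos(),robot.current_contact_force())
robot.line_to([*g,.06],o,velocity=.1)
print(robot.line_to([*g,.0425],o,velocity=.02,f_stop=6));robot.pause(.1)
print(robot.current_tool_pos(),robot.current_contact_force(),robot.current_torque())
E
```

```text
[ 0.53052213 -0.16732805  0.13093939] [-0.40544122 -0.87542852 -3.8405956 ]
True
[ 0.52936284 -0.16943536  0.0434967 ] [-0.69750716  0.85943771  6.10181047] [ 0.00241355 -0.0480824   0.01778243]
```

```bash
python3 - <<'E'
from j import *
g=[.5297,-.1695];o=[180,0,167.3]
fingers.gripper_to(.45);robot.pause(.15);print(robot.current_contact_force(),robot.current_finger_gap())
robot.line_to([*g,.16],o,velocity=.1)
robot.move_to([.54,-.18,.26],[180,0,70]);robot.pause(.3);im=save('wrist','fin.png')
for l in('wrench_large','wrench_small_grip','rest'):
    for r in recognise(l,'wrist')[:2]: print(l,round(r['p'],2),np.round(r['rect'],1),proj_inv('wrist',r['rect'][:2],.048).round(4))
robot.move_to([.5556,.0795,.22],[180,0,8]);robot.pause(.3);print(redyaw(C),robot.current_time_s(),robot.current_contact_force())
E
```

```text
[ 0.05611619  0.00458679 -0.27785854] 0.45099872396466295
wrench_large 0.62 [ 48.2 331.8  51.5  57.2] [ 0.2597 -0.2385  0.048 ]
wrench_large 0.58 [297.4 169.3 204.1  62.7] [ 0.559  -0.1675  0.048 ]
wrench_small_grip 0.8 [321.8 258.1 171.4  46.3] [ 0.5525 -0.258   0.048 ]
rest 0.77 [291.8 211.7 193.5 183.3] [ 0.5407 -0.2037  0.048 ]
rest 0.32 [322.2 258.9 169.7  52.8] [ 0.5526 -0.2589  0.048 ]
(np.float64(-54.35939086922343), 11, (np.float64(300.54545454545456), np.float64(203.0), array([0.5648, 0.0676, 0.092 ]))) 53.375 [-0.11616976 -0.49939584  0.58970359]
```

The wrench is back where it lay, with the small wrench unmoved. The nut still reads −54.4°.

```bash
python3 -c "
from h import *
print(workorder.close_job())"
```

```text
the job is handed in; nothing more can be done
None
```

The job is handed in at about 53 s, with no verdict returned: the nut was run down finger-tight by the fingers, tightened about 77° (±4°) past that with the large wrench (65–115° allowed), and the wrench laid back flat on its rest.

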